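# Colour-coded spray bottles back to their drip dishes

### The job

Put the three black spray bottles back, each standing in the drip dish of the same colour as its nozzle: the green one first, then the blue, and the red toilet-cleaner one last, so that nothing of it gets onto the others. Keep the bottles upright, set each one down in the middle of its dish rather than dropping it, and leave the cup, peg jar, jug and toilet brush where they stand.

Things in the scene. Friction and masses are not known exactly. Their poses are not given: they have to be found in the camera images.
- spray_green: Black plastic spray bottle with a green twist nozzle, loose, upright, round, 150 mm tall, about 0.15 to 0.3 kg. Origin at the centre of its underside, z axis up along the bottle. Black body 56 mm in diameter up to 82 mm, shoulder up to 98 mm; then the green collar, 34 mm in diameter, upright sides from 98 to 136 mm above the underside (the place to grip), and on it a small green spout, 22 mm wide tapering to 12 mm, up to 150 mm.
- spray_blue: Black plastic spray bottle with a blue twist nozzle, loose, upright, round, 150 mm tall, about 0.15 to 0.3 kg. Origin at the centre of its underside, z axis up along the bottle. Black body 56 mm in diameter up to 82 mm, shoulder up to 98 mm; then the blue collar, 34 mm in diameter, upright sides from 98 to 136 mm above the underside (the place to grip), and on it a small blue spout, 22 mm wide tapering to 12 mm, up to 150 mm.
- spray_red: Black plastic spray bottle with a red twist nozzle, loose, upright, round, 150 mm tall, about 0.15 to 0.3 kg. Origin at the centre of its underside, z axis up along the bottle. Black body 56 mm in diameter up to 82 mm, shoulder up to 98 mm; then the red collar, 34 mm in diameter, upright sides from 98 to 136 mm above the underside (the place to grip), and on it a small red spout, 22 mm wide tapering to 12 mm, up to 150 mm.
- dish_green: Green round drip dish fixed to the shelf, open at the top, home of the bottle with the green nozzle: 94 mm across the rim, 14 mm high, flat inner floor about 80 mm across and 5 mm above the shelf. Origin at the centre of its underside, z up.
- dish_blue: Blue round drip dish fixed to the shelf, open at the top, home of the bottle with the blue nozzle: 94 mm across the rim, 14 mm high, flat inner floor about 80 mm across and 5 mm above the shelf. Origin at the centre of its underside, z up.
- dish_red: Red round drip dish fixed to the shelf, open at the top, home of the bottle with the red nozzle: 94 mm across the rim, 14 mm high, flat inner floor about 80 mm across and 5 mm above the shelf. Origin at the centre of its underside, z up.
- cup: Open aluminium cup, loose, empty, 76 mm across the rim, 85 mm tall; not to be moved. Origin at the centre of its underside, z up.
- peg_jar: Round wooden jar full of wooden clothes pegs, loose, 80 mm in diameter, pegs reaching about 132 mm above the shelf; not to be moved. Origin at the centre of its underside, z up.
- jug: Closed white plastic detergent jug with blue cap, loose, 70 x 115 mm (x, y), 210 mm tall, at the robot's right edge of the shelf; not to be moved. Origin at the centre of its underside, z up.
- brush: Yellow toilet brush standing in its yellow cup (one piece), loose, cup 110 mm wide at the foot, 120 mm tall, handle up to 366 mm, at the robot's left edge of the shelf; not to be moved. Origin at the centre of its underside, z up.
Not all that is in view belongs to the job. Of the things shaped like the dish_green, the green one is meant.

How it is judged:
By the outcome, as a careful person would: the job done as asked, in the order asked, and still so for the second after the job is handed in, with the robot touching nothing.
It also fails if it takes over 112 s, if anything falls off the work surface, if the arm or the gripper's body presses on something with over 40 N, if the wrist force passes 120 N, or if a joint passes its speed limit or range.

### The arm

A 6-joint arm with a two-finger parallel gripper is mounted at the origin on the work surface. World frame = base frame: x ahead of the robot, y to its left, z up, the work surface at z = 0. Lengths are in m, angles in rad, forces in N, time in s.
With the tool pointing down it reaches from about 0.3 to 0.875 m from the base axis. Payload 6.4 kg.
Tool frame: the origin (TCP) lies midway between the tips of the shut fingers; the grasp point (between the pads) lies 19 mm behind it; z points along the fingers, y is the line along which they close (so a half turn about z gives the same grasp; the last joint's range is limited). The gripper opens to 85 mm and grips with 20 to 120 N. Pads are 22 mm wide; open, the fingers measure 114 mm over their backs; the gripper's body (76 mm by 85 mm) begins 54 mm behind the grasp point. The pads swing forward as they close: fully open they stand 13 mm farther back than shut.
Start: joints at [0.946, 0.181, 1.607, -0, 1.354, -0.206], TCP at [0.234, 0.525, 0.231] pointing down, gripper open.
Joint ranges: [-2.99, 2.99], [-0.89, 2.07], [0.3, 2.58], [-1.14, 4.28], [0, 2.63], [-3.12, 3.12]. Speed limits (rad/s): [2.57, 2.57, 3.01, 3.14, 3.14, 3.14].

### API

Orientations are given as a unit quaternion [w, x, y, z].
In Python, from bench import status, camera, ctrl gives the robot as it stands. The module is installed in compiled form; this text tells all that it offers.
- The arm moves only by the shell command python3 -m handwheel 'ROWS'. ROWS is JSON, a list that holds one entry, the list of rows, each a list of 7 numbers: the opening, from -1 (shut) to 1 (fully open), then the shift along the tool's x, y, z in cm, then the turn, a rotation vector about the tool's x, y, z in degrees. A call has 1 to 10 rows; each row is the pose to reach, as a shift and turn from the pose commanded when the call began, along the tool's axes at that moment; what a row does not reach only later rows make up. A row lasts 1/8 s, in which the tool goes at most 62.5 mm and 10.7 degrees, less where a joint would pass 70% of its speed; a pose out of reach is approached as far as the arm can. A call with a gripper value outside its range is refused whole. The fingers move at their own pace and stop on an object; the grip force is fixed at half the most. Time passes only in rows, so rows that repeat a pose let the fingers close. It gives the time, the measured TCP pose, the force, the opening and the grip force at its end, in the units of the state.
- status.get_obs(): the state, without advancing time (a new reading comes with each control period).
- camera(name): name is "side" or "top" or "wrist"; returns a dict with "frame" (384x512x3 uint8, blue, green, red), "depth" (384x512 float32, m along the optical axis (not along the pixel's ray), 0 where there is no reading), "fx", "fy", "cx", "cy" (pixels), "extrinsics" (4x4, takes a point from camera to world coordinates); the wrist camera has in their place "hand_eye" (4x4, takes a point from camera to tool coordinates, whose origin is the TCP and whose axes are the flange's). Camera axes: x right, y down, z forward; pixel columns grow to the right and rows downward; lengths in m; the calibration is good to about 2 mm. A picture is of the moment at which its call begins: read the wrist's pose just before it.
- ctrl.hand_in(): hands the job in; it is judged then, once.
The state is a dict: "time_s": time; "q": joint angles; "dq": joint speeds; "joint_efforts": joint torques, N m; "eef_pos": TCP position; "eef_rot": TCP orientation; "wrist_force": force on the tool from outside, world axes, zero at the start; "torque": the same for the moment, N m; "opening": opening from 0.0 (shut) to 1.0 (fully open); "grasp_force": force on a finger pad.
Only numpy, scipy, OpenCV 4.12 (cv2) and the standard library are available. Lean on these libraries where they do the work, as an engineer would, in place of code of your own. Each camera call takes 0.05 s, during which the arm holds its last target. There are 200 camera calls.

## Working session

There is one attempt and no reset: what is moved stays moved. The work goes in short steps, Python scripts to look and compute and a shell command to move; the robot and the scene stay as the last step left them, time stands still between calls to the robot, and variables do not carry over. Pictures are saved under pics/ and viewed, at most 14 in all, crops included, and the job is handed in when it is done.

```bash
mkdir -p pics; python3 - <<'E'
from bench import status,camera
import cv2,numpy as np
o=status.get_obs()
print({k:np.round(v,3) for k,v in o.items()})
for n in("top","side"):
    c=camera(n); cv2.imwrite(f"pics/{n}0.png",c["frame"]); np.savez(f"{n}0.npz",**c)
    print(n,c["fx"],c["cx"],c["cy"],np.round(c["extrinsics"],3))
E
```

```text
{'time_s': np.float64(0.0), 'q': array([ 0.946,  0.182,  1.608, -0.   ,  1.354, -0.206]), 'dq': array([-0.   ,  0.   ,  0.003, -0.001, -0.   ,  0.   ]), 'joint_efforts': array([-3.0000e-03, -4.4490e+01, -3.5131e+01, -1.0000e-03,  1.0000e-02,
       -0.0000e+00]), 'eef_pos': array([0.233, 0.525, 0.23 ]), 'eef_rot': array([-0.   ,  0.208,  0.978, -0.001]), 'wrist_force': array([-0.287,  0.518, -0.397]), 'torque': array([-0.018, -0.02 , -0.013]), 'grasp_force': np.float64(0.0), 'opening': np.float64(0.998)}
top 446.8817899741864 258.2005395784565 191.35008169896997 [[ 0.015 -0.99   0.142  0.187]
 [-1.    -0.014  0.009 -0.009]
 [-0.007 -0.142 -0.99   1.897]
 [ 0.     0.     0.     1.   ]]
side 379.6340458218855 255.2135700199688 183.51370240299175 [[ 0.859  0.328 -0.394  0.998]
 [ 0.512 -0.582  0.632 -0.89 ]
 [-0.022 -0.744 -0.668  0.991]
 [ 0.     0.     0.     1.   ]]
```

View pics/top0.png

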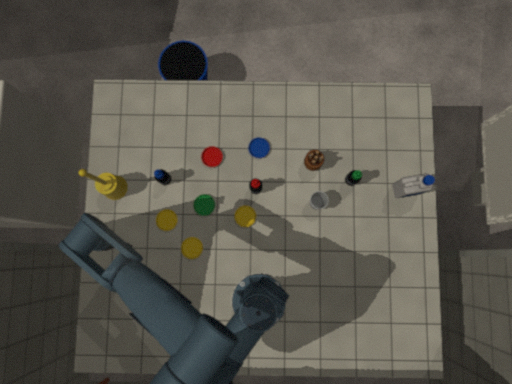

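View pics/side0.png

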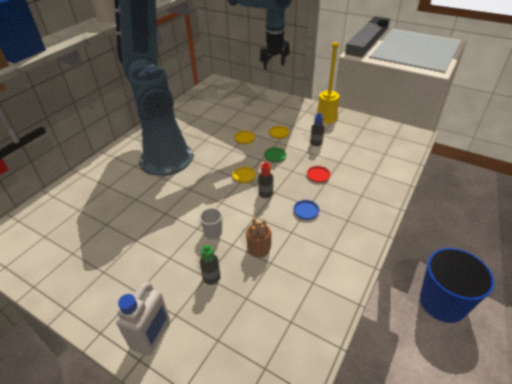

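The top view shows the green bottle at (355,178), blue at (162,177) and red at (256,186). The dishes are green (204,205), blue (259,148) and red (212,157); the yellow ones are decoys. The peg jar is at (315,160) and the cup at (319,200). The side view agrees.

```bash
cat > h.py <<'E'
import numpy as np,cv2
def ray(c,u,v,T=None):
    T=c["extrinsics"] if T is None else T
    d=T[:3,:3]@np.array([(u-c["cx"])/c["fx"],(v-c["cy"])/c["fy"],1.]); return T[:3,3],d
def plane(c,u,v,z,T=None):
    o,d=ray(c,u,v,T); return o+d*(z-o[2])/d[2]
def tri(r1,r2):
    (a,d),(b,e)=r1,r2
    s=np.linalg.lstsq(np.c_[d,-e],b-a,rcond=None)[0]
    p,q=a+s[0]*d,b+s[1]*e; return (p+q)/2,np.linalg.norm(p-q)
HUE=dict(green=(45,85),blue=(100,125),red=(172,6),yellow=(20,35))
def mask(f,col,smin=120,vmin=45):
    h,s,v=cv2.split(cv2.cvtColor(f,cv2.COLOR_BGR2HSV)); a,b=HUE[col]
    m=((h>=a)&(h<=b)) if a<b else ((h>=a)|(h<=b))
    return (m&(s>=smin)&(v>=vmin)).astype(np.uint8)
def blobs(f,col,amin=15,**k):
    n,l,st,ce=cv2.connectedComponentsWithStats(mask(f,col,**k))
    return [(st[i,4],ce[i],st[i,:4]) for i in range(1,n) if st[i,4]>=amin]
E
python3 - <<'E'
from h import *
C={n:dict(np.load(n+"0.npz")) for n in("top","side")}
for n,c in C.items():
    for col in HUE:
        for a,ce,bb in blobs(c["frame"],col):
            z=c["depth"][int(ce[1]),int(ce[0])]
            o,d=ray(c,*ce); print(n,col,a,ce.round(1),bb,"depthpt",(o+d*z).round(3),"z.014",plane(c,*ce,.012)[:2].round(3),"z.125",plane(c,*ce,.125)[:2].round(3))
E
```

```text
top green 68 [356.1 174.7] [352 171   9   9] depthpt [ 0.51  -0.381  0.144] z.014 [ 0.534 -0.409] z.125 [ 0.514 -0.385]
top green 322 [203.8 204.5] [194 195  20  20] depthpt [0.397 0.239 0.008] z.014 [0.397 0.239] z.125 [0.384 0.224]
top blue 237 [183.8  58.9] [158  41  50  39] depthpt [ 1.273  0.442 -0.48 ] z.014 [1.048 0.349] z.125 [0.996 0.327]
top blue 320 [258.7 147.3] [249 138  21  20] depthpt [0.65  0.009 0.007] z.014 [0.649 0.009] z.125 [0.621 0.008]
top blue 60 [158.4 173.9] [155 170   8   9] depthpt [0.502 0.406 0.149] z.014 [0.526 0.438] z.125 [0.506 0.411]
top blue 85 [428.5 179.7] [423 175  12  10] depthpt [ 0.481 -0.64   0.218] z.014 [ 0.517 -0.717] z.125 [ 0.497 -0.675]
top red 355 [211.8 156.2] [202 146  21  21] depthpt [0.606 0.21  0.016] z.014 [0.607 0.211] z.125 [0.582 0.198]
top red 78 [254.9 183.3] [250 179  11  10] depthpt [0.469 0.021 0.148] z.014 [0.491 0.023] z.125 [0.473 0.021]
top yellow 735 [107.7 184. ] [ 78 169  49  31] depthpt [0.462 0.613 0.127] z.014 [0.48  0.653] z.125 [0.462 0.614]
top yellow 380 [244.8 215.8] [234 205  22  22] depthpt [0.352 0.064 
[... 1214 characters left out ...]
.448]
side red 122 [265.3 168.8] [261 161  10  16] depthpt [ 0.487 -0.001  0.139] z.014 [0.411 0.132] z.125 [0.479 0.014]
side red 313 [318.2 173.7] [307 166  24  17] depthpt [0.604 0.218 0.003] z.014 [0.608 0.208] z.125 [0.653 0.081]
side yellow 787 [329.6  95.3] [317  42  23  82] depthpt [0.478 0.603 0.131] z.014 [0.406 0.81 ] z.125 [0.475 0.614]
side yellow 226 [278.6 131.6] [269 125  20  14] depthpt [0.33  0.397 0.007] z.014 [0.333 0.391] z.125 [0.409 0.243]
side yellow 240 [244.2 136.8] [234 130  21  15] depthpt [0.21  0.292 0.002] z.014 [0.218 0.28 ] z.125 [0.308 0.145]
side yellow 334 [243.6 174.4] [232 166  24  18] depthpt [0.346 0.071 0.   ] z.014 [0.353 0.06 ] z.125 [ 0.428 -0.05 ]
```

```bash
python3 -m handwheel '[[[1,-3,-4,-2,0,0,-6],[1,-7,-8,-2,0,0,-12],[1,-11,-13,-2,0,0,-18],[1,-15,-17,-2,0,0,-24],[1,-19,-22,-2,0,0,-24],[1,-23,-26,-2,0,0,-24],[1,-27,-31,-2,0,0,-24],[1,-31,-36,-2,0,0,-24],[1,-34,-40,-2,0,0,-24],[1,-36,-42,-2,0,0,-24]]]'; python3 -m handwheel '[[[1,0,0,0,0,0,0]]]'
```

```text
time_s: 1.35
eef_pos: [0.3919, -0.0073, 0.2512]
eef_rot: [-0.0, 0.002, 1.0, -0.0]
wrist_force: [-0.9, 0.6, -0.5]
opening: 1.003
grasp_force: 0.0
time_s: 1.48
eef_pos: [0.392, -0.0063, 0.251]
eef_rot: [-0.0, 0.002, 1.0, 0.0]
wrist_force: [-0.5, 0.1, -0.6]
opening: 1.002
grasp_force: 0.0
```

```bash
python3 -m handwheel '[[[1,-1.5,-5,-1,0,0,0],[1,-3,-10,-2,0,0,0],[1,-4.5,-15,-3,0,0,0],[1,-6,-20,-3,0,0,0],[1,-7.5,-25,-3,0,0,0],[1,-9,-30,-3,0,0,0],[1,-11,-35,-3,0,0,0],[1,-12,-37.9,-3,0,0,0],[1,-12,-37.9,-3,0,0,0],[1,-12,-37.9,-3,0,0,0]]]'; cat > look.py <<'E'
import sys
from h import *
from bench import status,camera
from scipy.spatial.transform import Rotation as Rn
name=sys.argv[1]
o=status.get_obs(); c=camera("wrist"); cv2.imwrite(f"pics/{name}.png",c["frame"])
q=o["eef_rot"]; B=np.eye(4); B[:3,:3]=Rn.from_quat([q[1],q[2],q[3],q[0]]).as_matrix(); B[:3,3]=o["eef_pos"]
T=B@c["hand_eye"]
print("tcp",o["eef_pos"].round(4),"cam",T[:3,3].round(3),"optical",T[:3,2].round(2))
for col in sys.argv[2:]:
    for a,ce,bb in blobs(c["frame"],col,amin=100):
        og,d=ray(c,*ce,T); m=c["depth"][int(ce[1]),int(ce[0])]
        print(col,a,ce.round(1),bb,"depthpt",(og+d*m).round(4),"z.012",plane(c,*ce,.012,T)[:2].round(4),"z.15",plane(c,*ce,.15,T)[:2].round(4),"z.117",plane(c,*ce,.117,T)[:2].round(4))
E
python3 look.py w1 green
```

```text
time_s: 2.72
eef_pos: [0.5122, -0.382, 0.2808]
eef_rot: [-0.0, -0.001, 1.0, 0.001]
wrist_force: [0.1, -0.3, -0.4]
opening: 1.0
grasp_force: 0.0
tcp [ 0.5122 -0.382   0.2808] cam [ 0.438 -0.382  0.423] optical [ 0.29  0.   -0.96]
green 1117 [253.4 182.3] [235 162  37  41] depthpt [ 0.5077 -0.3881  0.1463] z.012 [ 0.5415 -0.3909] z.15 [ 0.5068 -0.388 ] z.117 [ 0.5151 -0.3887]
```

View pics/w1.png

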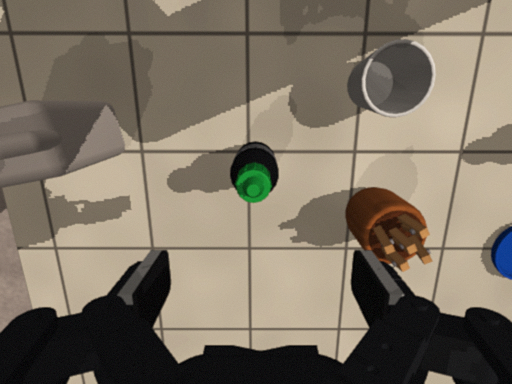

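The wrist view shows the green nozzle at (254,182), with its spout top near (256,187). The peg jar is at (390,225), the cup at (398,78) and the jug at the left, all clear of the fingers.

```bash
cat > edge.py <<'E'
# collar centre from blob extent: far(+x) edge of collar top (z=.136, +17mm), left/right edges at collar
import sys
from h import *
from bench import status,camera
from scipy.spatial.transform import Rotation as Rn
col=sys.argv[1]
o=status.get_obs(); c=camera("wrist"); q=o["eef_rot"]; B=np.eye(4); B[:3,:3]=Rn.from_quat([q[1],q[2],q[3],q[0]]).as_matrix(); B[:3,3]=o["eef_pos"]; T=B@c["hand_eye"]
for a,ce,(x,y,w,h) in blobs(c["frame"],col,amin=300):
    u=x+w/2-.5
    e=plane(c,u,y+h-.5,.136,T); e2=plane(c,u,y-.5,.098,T)
    l=plane(c,x-.5,y+h-w/2,.136,T);r=plane(c,x+w-.5,y+h-w/2,.136,T)
    print(a,"x from top far edge",(e[0]-.017).round(4),"from low near edge",(e2[0]+.017).round(4),"y",((l+r)[1]/2).round(4),"diam",(r-l)[1].round(4))
E
python3 edge.py green
```

```text
1113 x from top far edge 0.5128 from low near edge 0.5143 y -0.3887 diam 0.0354
```

```bash
python3 -m handwheel '[[[1,-0.1,-0.5,3,0,0,0],[1,-0.1,-0.5,7,0,0,0],[1,-0.1,-0.5,11,0,0,0],[1,-0.1,-0.5,14,0,0,0],[1,-0.1,-0.5,16.5,0,0,0],[1,-0.1,-0.5,17.8,0,0,0],[1,-0.1,-0.5,17.8,0,0,0],[1,-0.1,-0.5,17.8,0,0,0]]]'
```

```text
time_s: 3.82
eef_pos: [0.5137, -0.3892, 0.1048]
eef_rot: [0.001, -0.0, 1.0, -0.001]
wrist_force: [0.6, -0.2, -0.5]
opening: 1.001
grasp_force: 0.0
```

```bash
python3 -m handwheel '[[[0.5,0,0,0,0,0,0],[0,0,0,0,0,0,0],[-0.3,0,0,0,0,0,0],[-1,0,0,0,0,0,0],[-1,0,0,0,0,0,0],[-1,0,0,0,0,0,0],[-1,0,0,0,0,0,0],[-1,0,0,0,0,0,0]]]';  python3 -m handwheel '[[[-1,0,0,-1,0,0,0],[-1,0,0,-2,0,0,0],[-1,0,0,-4,0,0,0],[-1,0,0,-7,0,0,0],[-1,0,0,-10,0,0,0],[-1,0,0,-13,0,0,0],[-1,0,0,-16,0,0,0],[-1,0,0,-17,0,0,0],[-1,0,0,-17,0,0,0]]]'; python3 look.py w2 green
```

```text
time_s: 4.82
eef_pos: [0.5133, -0.3892, 0.1039]
eef_rot: [0.0, -0.0, 1.0, -0.0]
wrist_force: [0.7, 0.3, 4.9]
opening: 0.38
grasp_force: 60.2
time_s: 5.95
eef_pos: [0.5131, -0.3889, 0.2741]
eef_rot: [0.001, -0.0, 1.0, -0.001]
wrist_force: [-0.1, -0.8, -2.3]
opening: 0.38
grasp_force: 59.8
tcp [ 0.5131 -0.3889  0.2741] cam [ 0.439 -0.389  0.416] optical [ 0.29 -0.   -0.96]
green 6529 [260.7 277.2] [221 224  80 107] depthpt [ 0.5052 -0.3887  0.3078] z.012 [ 0.6862 -0.3888] z.15 [ 0.6018 -0.3887] z.117 [ 0.622  -0.3887]
```

View pics/w2.png

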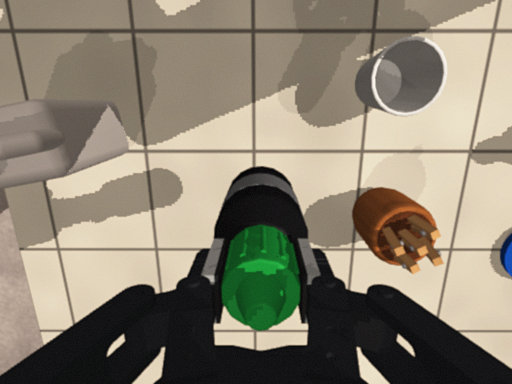

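The bottle is held upright and centred at (260,277), with the jar and cup undisturbed. Next I carry it towards the green dish.

```bash
python3 -m handwheel '[[[-1,0,0.5,-1.5,0,0,0],[-1,0.2,2,-3,0,0,0],[-1,0.4,4.5,-4,0,0,0],[-1,0.6,8,-4,0,0,0],[-1,0.8,12,-4,0,0,0],[-1,1,16,-4,0,0,0],[-1,1.2,20,-4,0,0,0],[-1,1.4,24,-4,0,0,0],[-1,1.6,28,-4,0,0,0],[-1,1.8,32,-4,0,0,0]]]'; python3 -m handwheel '[[[-1,0.2,4,0,0,0,0],[-1,0.4,8,0,0,0,0],[-1,0.6,12,0,0,0,0],[-1,0.8,16,0,0,0,0],[-1,1,20,0,0,0,0],[-1,1.2,24,0,0,0,0],[-1,1.4,27.5,0,0,0,0],[-1,1.5,30,0,0,0,0],[-1,1.5,30.8,0,0,0,0],[-1,1.5,30.8,0,0,0,0]]]'; python3 look.py w3 green
```

```text
time_s: 7.25
eef_pos: [0.4944, -0.0667, 0.3144]
eef_rot: [0.001, -0.0, 1.0, -0.0]
wrist_force: [1.0, -0.2, -2.9]
opening: 0.382
grasp_force: 59.9
time_s: 8.5
eef_pos: [0.4796, 0.2394, 0.3138]
eef_rot: [0.0, -0.001, 1.0, -0.0]
wrist_force: [0.1, -0.2, -2.0]
opening: 0.382
grasp_force: 60.0
tcp [0.4796 0.2394 0.3138] cam [0.405 0.239 0.456] optical [ 0.29  0.   -0.96]
green 3755 [259.3  94. ] [226  59  67  71] depthpt [0.3936 0.238  0.0055] z.012 [0.3937 0.238 ] z.15 [0.3973 0.2385] z.117 [0.3965 0.2384]
green 6535 [260.6 277.3] [221 224  79 107] depthpt [0.4714 0.2396 0.3479] z.012 [0.6768 0.2399] z.15 [0.5924 0.2398] z.117 [0.6126 0.2398]
```

View pics/w3.png

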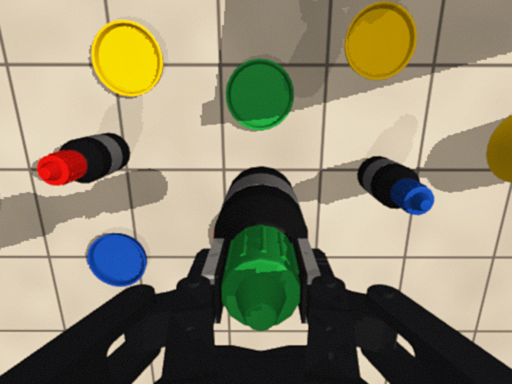

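The green dish is at (260,94), just in front of the held bottle. The red bottle is at (85,160) and the blue one at (395,188), both clear. I now move over the dish and lower the bottle to about 12 mm above its floor.

```bash
python3 -m handwheel '[[[-1,1,0,0,0,0,0],[-1,3,0,0,0,0,0],[-1,5.5,-0.1,1,0,0,0],[-1,7.5,-0.1,3,0,0,0],[-1,8.3,-0.1,6,0,0,0],[-1,8.4,-0.1,10,0,0,0],[-1,8.4,-0.1,14,0,0,0],[-1,8.4,-0.1,17.5,0,0,0],[-1,8.4,-0.1,19,0,0,0],[-1,8.4,-0.1,19.3,0,0,0]]]'; python3 -m handwheel '[[[-1,0,0,0,0,0,0],[-1,0,0,0.2,0,0,0],[-1,0,0,0.4,0,0,0],[-1,0,0,0.6,0,0,0],[-1,0,0,0.8,0,0,0],[-1,0,0,0.9,0,0,0],[-1,0,0,0.9,0,0,0]]]'
```

```text
time_s: 9.8
eef_pos: [0.3956, 0.2378, 0.1201]
eef_rot: [-0.0, 0.0, 1.0, -0.0]
wrist_force: [-0.5, -0.2, -2.0]
opening: 0.381
grasp_force: 60.0
time_s: 10.68
eef_pos: [0.3958, 0.2382, 0.1111]
eef_rot: [-0.0, -0.0, 1.0, -0.0]
wrist_force: [0.1, 0.6, -1.7]
opening: 0.382
grasp_force: 60.0
```

```bash
python3 -m handwheel '[[[-1,0,0,0.1,0,0,0],[-1,0,0,0.2,0,0,0],[-1,0,0,0.2,0,0,0]]]'
```

```text
time_s: 11.05
eef_pos: [0.3958, 0.2382, 0.1092]
eef_rot: [-0.0, -0.0, 1.0, -0.0]
wrist_force: [0.5, 0.5, -2.3]
opening: 0.382
grasp_force: 60.0
```

```bash
python3 -m handwheel '[[[-1,0,0,0.1,0,0,0],[-1,0,0,0.1,0,0,0]]]';python3 -m handwheel '[[[-1,0,0,0.1,0,0,0],[-1,0,0,0.1,0,0,0]]]'
```

```text
time_s: 11.3
eef_pos: [0.3962, 0.2383, 0.1089]
eef_rot: [0.0, -0.0, 1.0, 0.0]
wrist_force: [-1.9, -1.3, 4.8]
opening: 0.379
grasp_force: 60.7
time_s: 11.55
eef_pos: [0.3967, 0.2384, 0.1089]
eef_rot: [0.001, -0.0, 1.0, 0.0]
wrist_force: [-4.0, -1.8, 13.6]
opening: 0.381
grasp_force: 61.8
```

Contact, so I release and rise.

```bash
python3 -m handwheel '[[[-0.1,0,0,-0.1,0,0,0],[0.1,0,0,-0.1,0,0,0],[0.4,0,0,-0.1,0,0,0],[1,0,0,-0.1,0,0,0],[1,0,0,-1,0,0,0],[1,0,0,-4,0,0,0],[1,0,0,-8,0,0,0],[1,0,0,-13,0,0,0],[1,0,0,-18,0,0,0],[1,0,0,-18,0,0,0]]]'; python3 -m handwheel '[[[1,-2,4,0,0,0,0],[1,-4,8,0,0,0,0],[1,-7,12,0,0,0,0],[1,-10,16,0,0,0,0],[1,-11,17.3,0,0,0,0],[1,-11,17.3,0,0,0,0],[1,-11,17.3,0,0,0,0]]]';python3 look.py w4 green blue; python3 edge.py blue
```

```text
time_s: 12.8
eef_pos: [0.3983, 0.239, 0.2926]
eef_rot: [0.005, -0.0, 1.0, 0.001]
wrist_force: [0.3, 0.3, -0.4]
opening: 1.0
grasp_force: 0.0
time_s: 13.68
eef_pos: [0.5052, 0.4106, 0.2867]
eef_rot: [-0.001, 0.0, 1.0, -0.0]
wrist_force: [-0.2, 0.1, -0.2]
opening: 0.999
grasp_force: 0.0
tcp [0.5052 0.4106 0.2867] cam [0.431 0.411 0.429] optical [ 0.29 -0.   -0.96]
green 1785 [135.1  71.3] [97 33 64 79] depthpt [0.3957 0.2665 0.0465] z.012 [0.3924 0.2534] z.15 [0.4053 0.3055] z.117 [0.4022 0.2931]
green 1791 [69.2 65.1] [43 44 57 43] depthpt [0.3999 0.2486 0.1457] z.012 [0.3851 0.1721] z.15 [0.4004 0.2511] z.117 [0.3967 0.2322]
blue 1070 [261.9 180.2] [244 161  36  39] depthpt [0.5001 0.4121 0.1469] z.012 [0.533  0.4126] z.15 [0.4994 0.4121] z.117 [0.5074 0.4122]
blue 1124 [ 10.7 254.9] [  0 227  27  55] depthpt [0.6506 0.032  0.0053] z.012 [0.6471 0.038 ] z.15 [0.5757 0.1614] z.117 [0.5928 0.1319]
1063 x from top far edge 0.5057 from low near edge 0.5074 y 0.4116 diam 0.0351
1134 x from top far edge 0.598 from low near edge 0.5825 y 0.1471 diam 0.0287
```

View pics/w4.png

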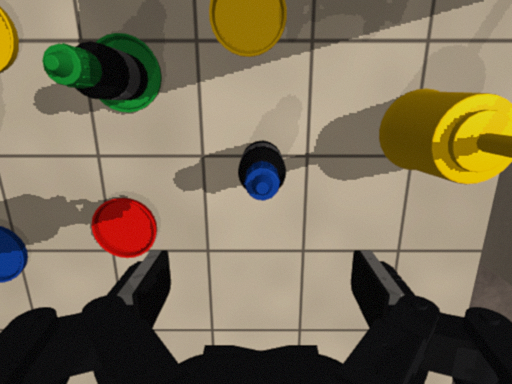

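The green bottle stands in its dish at (110,75). The blue nozzle is at (262,180), between the open fingers and well clear of the brush at (450,135).

```bash
python3 -m handwheel '[[[1,-0.1,0.1,3,0,0,0],[1,-0.1,0.1,7,0,0,0],[1,-0.1,0.1,11,0,0,0],[1,-0.1,0.1,14,0,0,0],[1,-0.1,0.1,16.5,0,0,0],[1,-0.1,0.1,18,0,0,0],[1,-0.1,0.1,18.2,0,0,0],[1,-0.1,0.1,18.2,0,0,0]]]'; python3 -m handwheel '[[[0.5,0,0,0,0,0,0],[0,0,0,0,0,0,0],[-0.3,0,0,0,0,0,0],[-1,0,0,0,0,0,0],[-1,0,0,0,0,0,0],[-1,0,0,0,0,0,0],[-1,0,0,0,0,0,0],[-1,0,0,0,0,0,0]]]'
```

```text
time_s: 14.78
eef_pos: [0.5075, 0.4125, 0.1065]
eef_rot: [0.001, -0.0, 1.0, 0.0]
wrist_force: [1.4, 0.1, -0.5]
opening: 1.001
grasp_force: 0.0
time_s: 15.78
eef_pos: [0.5074, 0.4124, 0.106]
eef_rot: [0.001, -0.0, 1.0, 0.0]
wrist_force: [0.3, -1.0, 5.7]
opening: 0.378
grasp_force: 59.7
```

```bash
python3 -m handwheel '[[[-1,0,0,-1,0,0,0],[-1,0,0,-2,0,0,0],[-1,0,0,-4,0,0,0],[-1,0,0,-8,0,0,0],[-1,0,0,-12,0,0,0],[-1,0,0,-16,0,0,0],[-1,0,0,-19,0,0,0],[-1,-0.2,-0.5,-20.5,0,0,0],[-1,-1,-2,-21,0,0,0],[-1,-2.5,-4.5,-21,0,0,0]]]'; python3 -m handwheel '[[[-1,-2,-3.6,0,0,0,0],[-1,-4,-7.2,0,0,0,0],[-1,-6,-10.8,0,0,0,0],[-1,-8,-14.4,0,0,0,0],[-1,-10,-18,0,0,0,0],[-1,-12,-21.6,0,0,0,0],[-1,-14,-25.2,0,0,0,0],[-1,-16,-28.8,0,0,0,0],[-1,-18,-32.4,0,0,0,0],[-1,-19.7,-36,0,0,0,0]]]'; python3 -m handwheel '[[[-1,0,0,0,0,0,0],[-1,0,0,0,0,0,0]]]'; python3 look.py w5 blue green
```

```text
time_s: 17.02
eef_pos: [0.5318, 0.3663, 0.3145]
eef_rot: [-0.001, -0.001, 1.0, -0.0]
wrist_force: [0.1, 0.3, -3.4]
opening: 0.38
grasp_force: 59.9
time_s: 18.27
eef_pos: [0.7287, 0.0045, 0.313]
eef_rot: [-0.002, 0.0, 1.0, 0.0]
wrist_force: [0.6, 0.5, -2.7]
opening: 0.38
grasp_force: 59.9
time_s: 18.52
eef_pos: [0.7282, 0.0066, 0.3135]
eef_rot: [-0.002, 0.0, 1.0, 0.0]
wrist_force: [-0.5, 0.1, -3.2]
opening: 0.378
grasp_force: 60.1
tcp [0.7282 0.0066 0.3135] cam [0.654 0.007 0.456] optical [ 0.29  0.   -0.96]
blue 3749 [262.2  97.3] [229  62  68  71] depthpt [0.6455 0.0096 0.0042] z.012 [0.6456 0.0096] z.15 [0.6484 0.0086] z.117 [0.6477 0.0089]
blue 6337 [260.3 271.6] [222 220  78 103] depthpt [0.719  0.0066 0.3452] z.012 [0.9134 0.0065] z.15 [0.8329 0.0065] z.117 [0.8521 0.0065]
```

View pics/w5.png

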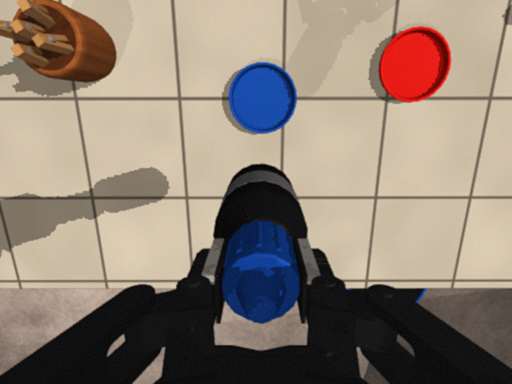

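The blue dish is at (262,97), with the bottle held centred in front of it. I move over the dish and lower.

```bash
python3 -m handwheel '[[[-1,1,0,0,0,0,0],[-1,3,0,0,0,0,0],[-1,5.5,0.1,1,0,0,0],[-1,7.3,0.1,3,0,0,0],[-1,8,0.1,6,0,0,0],[-1,8,0.1,10,0,0,0],[-1,8,0.1,14,0,0,0],[-1,8,0.1,17.5,0,0,0],[-1,8,0.1,19,0,0,0],[-1,8,0.1,19.1,0,0,0]]]'; python3 -m handwheel '[[[-1,0,0,0,0,0,0],[-1,0,0,0.2,0,0,0],[-1,0,0,0.4,0,0,0],[-1,0,0,0.6,0,0,0],[-1,0,0,0.8,0,0,0],[-1,0,0,0.9,0,0,0],[-1,0,0,0.9,0,0,0]]]'
```

```text
time_s: 19.82
eef_pos: [0.6482, 0.0089, 0.124]
eef_rot: [-0.001, -0.0, 1.0, 0.0]
wrist_force: [0.7, 0.2, -2.2]
opening: 0.377
grasp_force: 60.0
time_s: 20.7
eef_pos: [0.6488, 0.0082, 0.1151]
eef_rot: [-0.0, -0.0, 1.0, 0.0]
wrist_force: [0.9, -0.5, -2.5]
opening: 0.376
grasp_force: 60.0
```

```bash
python3 -m handwheel '[[[-1,0,0,0.1,0,0,0],[-1,0,0,0.2,0,0,0],[-1,0,0,0.3,0,0,0],[-1,0,0,0.3,0,0,0]]]'; python3 -m handwheel '[[[-1,0,0,0.1,0,0,0],[-1,0,0,0.1,0,0,0]]]'
```

```text
time_s: 21.2
eef_pos: [0.6488, 0.0083, 0.1122]
eef_rot: [-0.0, -0.0, 1.0, 0.0]
wrist_force: [-1.0, 0.7, -2.4]
opening: 0.376
grasp_force: 60.0
time_s: 21.45
eef_pos: [0.6489, 0.0083, 0.1112]
eef_rot: [-0.0, -0.0, 1.0, 0.0]
wrist_force: [0.1, 0.3, -3.0]
opening: 0.382
grasp_force: 60.0
```

```bash
python3 -m handwheel '[[[-1,0,0,0.1,0,0,0],[-1,0,0,0.1,0,0,0]]]'
```

```text
time_s: 21.7
eef_pos: [0.6493, 0.0082, 0.111]
eef_rot: [0.0, -0.0, 1.0, -0.0]
wrist_force: [-1.5, 0.5, 3.3]
opening: 0.378
grasp_force: 60.7
```

Contact. I release, rise and go over the red bottle.

```bash
python3 -m handwheel '[[[-0.1,0,0,0,0,0,0],[0.1,0,0,0,0,0,0],[0.4,0,0,0,0,0,0],[1,0,0,0,0,0,0],[1,0,0,-1,0,0,0],[1,0,0,-4,0,0,0],[1,0,0,-8,0,0,0],[1,0,0,-13,0,0,0],[1,0,0,-18,0,0,0],[1,0,0,-18,0,0,0]]]'; python3 -m handwheel '[[[1,4,0.3,0,0,0,0],[1,8,0.6,0,0,0,0],[1,12,0.8,0,0,0,0],[1,16,1,0,0,0,0],[1,17.4,1,0,0,0,0],[1,17.4,1,0,0,0,0],[1,17.4,1,0,0,0,0]]]';python3 look.py w6 red blue; python3 edge.py red
```

```text
time_s: 22.95
eef_pos: [0.6515, 0.0079, 0.2975]
eef_rot: [0.006, -0.0, 1.0, -0.001]
wrist_force: [0.2, 0.2, -1.1]
opening: 1.003
grasp_force: 0.0
time_s: 23.82
eef_pos: [0.4759, 0.018, 0.2904]
eef_rot: [0.0, 0.0, 1.0, -0.0]
wrist_force: [-0.4, -0.2, -0.3]
opening: 1.0
grasp_force: 0.0
tcp [0.4759 0.018  0.2904] cam [0.402 0.018 0.433] optical [ 0.29 -0.   -0.96]
red 1107 [262.1 175.7] [245 156  36  40] depthpt [0.4678 0.0197 0.1455] z.012 [0.4986 0.0205] z.15 [0.4668 0.0197] z.117 [0.4744 0.0199]
red 2530 [392.6 241.1] [359 216  64  57] depthpt [0.6018 0.2176 0.0047] z.012 [0.5983 0.2142] z.15 [0.5338 0.1498] z.117 [0.5492 0.1652]
blue 1199 [256.2 261.1] [225 242  60  49] depthpt [0.6216 0.0119 0.0295] z.012 [0.6311 0.0116] z.15 [0.5558 0.0137] z.117 [0.5738 0.0132]
blue 1083 [252.  320.5] [237 299  30  45] depthpt [0.6349 0.0085 0.1409] z.012 [0.738  0.0043] z.15 [0.6276 0.0088] z.117 [0.654  0.0077]
1108 x from top far edge 0.4732 from low near edge 0.4732 y 0.0202 diam 0.0354
2530 x from top far edge 0.5602 from low near edge 0.5427 y 0.1541 diam 0.0669
```

View pics/w6.png

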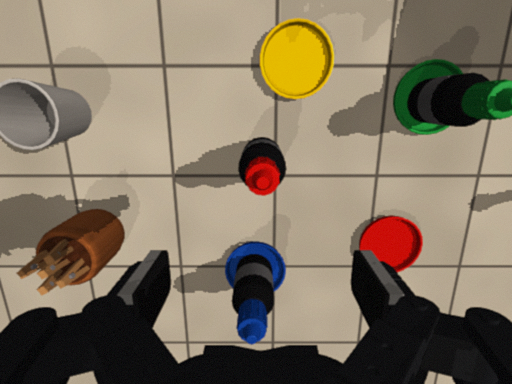

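The blue bottle stands in its dish (252,290) and the green one in its own (440,95). The red nozzle is at (262,176).

```bash
python3 -m handwheel '[[[1,0.2,0.2,3,0,0,0],[1,0.2,0.2,7,0,0,0],[1,0.2,0.2,11,0,0,0],[1,0.2,0.2,14,0,0,0],[1,0.2,0.2,16.5,0,0,0],[1,0.2,0.2,18.2,0,0,0],[1,0.2,0.2,18.5,0,0,0],[1,0.2,0.2,18.5,0,0,0]]]'; python3 -m handwheel '[[[0.5,0,0,0,0,0,0],[0,0,0,0,0,0,0],[-0.3,0,0,0,0,0,0],[-1,0,0,0,0,0,0],[-1,0,0,0,0,0,0],[-1,0,0,0,0,0,0],[-1,0,0,0,0,0,0],[-1,0,0,0,0,0,0]]]'
```

```text
time_s: 24.92
eef_pos: [0.4734, 0.0201, 0.1054]
eef_rot: [-0.0, -0.0, 1.0, -0.0]
wrist_force: [1.1, 0.2, 0.8]
opening: 0.999
grasp_force: 0.0
time_s: 25.92
eef_pos: [0.4734, 0.02, 0.106]
eef_rot: [0.001, -0.0, 1.0, -0.0]
wrist_force: [-0.9, -1.4, 5.9]
opening: 0.384
grasp_force: 59.4
```

```bash
python3 -m handwheel '[[[-1,0,0,-1,0,0,0],[-1,0,0,-2,0,0,0],[-1,0,0,-4,0,0,0],[-1,0,0,-8,0,0,0],[-1,0,0,-12,0,0,0],[-1,0,0,-16,0,0,0],[-1,0,0,-19,0,0,0],[-1,0,0,-20.5,0,0,0],[-1,-1,1,-21,0,0,0],[-1,-2.5,2.5,-21,0,0,0]]]'; python3 -m handwheel '[[[-1,-2.4,2,0,0,0,0],[-1,-4.8,4,0,0,0,0],[-1,-7.2,6,0,0,0,0],[-1,-9.6,8,0,0,0,0],[-1,-12,10.5,0,0,0,0],[-1,-14.4,13,0,0,0,0],[-1,-16.8,15,0,0,0,0],[-1,-18.5,16,0,0,0,0],[-1,-19.2,16.5,0,0,0,0],[-1,-19.2,16.5,0,0,0,0]]]'; python3 -m handwheel '[[[-1,0,0,0,0,0,0]]]'; python3 look.py w7 red
```

```text
time_s: 27.18
eef_pos: [0.4982, 0.0458, 0.3146]
eef_rot: [-0.0, 0.0, 1.0, 0.0]
wrist_force: [0.5, -0.1, -2.1]
opening: 0.378
grasp_force: 60.1
time_s: 28.42
eef_pos: [0.6896, 0.2107, 0.3134]
eef_rot: [-0.001, -0.0, 1.0, -0.0]
wrist_force: [0.4, -0.1, -3.1]
opening: 0.383
grasp_force: 60.1
time_s: 28.55
eef_pos: [0.6894, 0.21, 0.3149]
eef_rot: [-0.0, 0.0, 1.0, -0.0]
wrist_force: [0.3, 0.5, -3.4]
opening: 0.379
grasp_force: 60.1
tcp [0.6894 0.21   0.3149] cam [0.615 0.21  0.457] optical [ 0.29 -0.   -0.96]
red 3888 [261.7  94.4] [228  59  69  72] depthpt [0.6034 0.212  0.0036] z.012 [0.6036 0.2119] z.15 [0.6073 0.2114] z.117 [0.6064 0.2115]
red 6437 [260.3 273.2] [221 221  79 104] depthpt [0.6804 0.2101 0.3474] z.012 [0.8792 0.2098] z.15 [0.7974 0.2099] z.117 [0.817  0.2099]
```

View pics/w7.png

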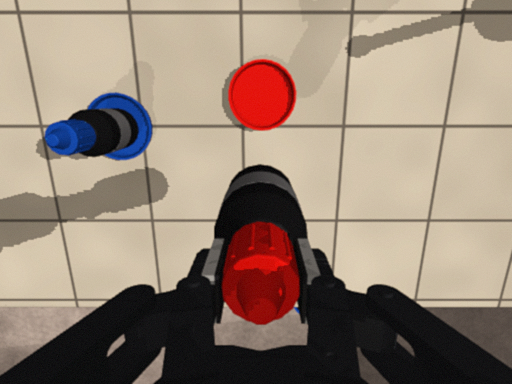

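The red dish is at (262,94), clear of the blue bottle. I move over the dish and lower.

```bash
python3 -m handwheel '[[[-1,1,0,0,0,0,0],[-1,3,0,0,0,0,0],[-1,5.5,0.1,1,0,0,0],[-1,7.5,0.1,3,0,0,0],[-1,8.3,0.1,6,0,0,0],[-1,8.3,0.1,10,0,0,0],[-1,8.3,0.1,14,0,0,0],[-1,8.3,0.1,17.5,0,0,0],[-1,8.3,0.1,19,0,0,0],[-1,8.3,0.1,19.2,0,0,0]]]'; python3 -m handwheel '[[[-1,0,0,0,0,0,0],[-1,0,0,0.2,0,0,0],[-1,0,0,0.4,0,0,0],[-1,0,0,0.6,0,0,0],[-1,0,0,0.8,0,0,0],[-1,0,0,0.9,0,0,0],[-1,0,0,0.9,0,0,0]]]'
```

```text
time_s: 29.85
eef_pos: [0.6063, 0.2111, 0.1231]
eef_rot: [-0.0, 0.0, 1.0, -0.0]
wrist_force: [0.3, -0.5, -2.1]
opening: 0.383
grasp_force: 60.1
time_s: 30.72
eef_pos: [0.6068, 0.2112, 0.1141]
eef_rot: [-0.0, -0.0, 1.0, -0.0]
wrist_force: [-0.3, -0.6, -2.7]
opening: 0.379
grasp_force: 60.1
```

```bash
python3 -m handwheel '[[[-1,0,0,0.1,0,0,0],[-1,0,0,0.2,0,0,0],[-1,0,0,0.3,0,0,0],[-1,0,0,0.3,0,0,0]]]'; python3 -m handwheel '[[[-1,0,0,0.05,0,0,0],[-1,0,0,0.05,0,0,0]]]'
```

```text
time_s: 31.22
eef_pos: [0.6069, 0.2112, 0.1112]
eef_rot: [-0.0, -0.0, 1.0, -0.0]
wrist_force: [-0.4, -0.3, -2.8]
opening: 0.383
grasp_force: 60.2
time_s: 31.48
eef_pos: [0.6071, 0.2112, 0.1111]
eef_rot: [0.0, -0.0, 1.0, -0.0]
wrist_force: [-0.4, 0.1, -0.1]
opening: 0.378
grasp_force: 60.2
```

Contact begins. I press 0.5 mm more, then release and retreat.

```bash
python3 -m handwheel '[[[-1,0,0,0.05,0,0,0],[-1,0,0,0.05,0,0,0]]]'; python3 -m handwheel '[[[-0.1,0,0,0,0,0,0],[0.1,0,0,0,0,0,0],[0.4,0,0,0,0,0,0],[1,0,0,0,0,0,0],[1,0,0,-1,0,0,0],[1,0,0,-4,0,0,0],[1,0,0,-8,0,0,0],[1,0,0,-13,0,0,0],[1,0,0,-18,0,0,0],[1,0,0,-18,0,0,0]]]'; python3 -m handwheel '[[[1,4,-4,-1,0,0,0],[1,8,-8,-2,0,0,0],[1,12,-12,-2,0,0,0],[1,16,-16,-2,0,0,0],[1,20,-20,-2,0,0,0],[1,22,-24,-2,0,0,0],[1,24,-28,-2,0,0,0],[1,24,-30,-2,0,0,0],[1,24,-30,-2,0,0,0],[1,24,-30,-2,0,0,0]]]'; python3 - <<'E'
from bench import camera
from h import *
a={n:camera(n) for n in("top","side")}
for n,c in a.items():
    cv2.imwrite(f"pics/{n}9.png",c["frame"])
    for col in("green","blue","red"):
        for A,ce,bb in blobs(c["frame"],col,amin=20):
            p=plane(c,*ce,.135)[:2]; 
            if A<200: print(n,col,A,ce.round(1),"z.135",p.round(3))
im=np.hstack([a["top"]["frame"][110:260,70:460],a["side"]["frame"][20:360,100:400][:150*2:2,::2]]) if 0 else a["side"]["frame"]
E
```

```text
time_s: 31.72
eef_pos: [0.6073, 0.2113, 0.1111]
eef_rot: [0.0, -0.0, 1.0, 0.0]
wrist_force: [-2.2, -0.9, 4.9]
opening: 0.38
grasp_force: 60.4
time_s: 32.98
eef_pos: [0.6095, 0.2117, 0.2974]
eef_rot: [0.006, -0.0, 1.0, 0.001]
wrist_force: [0.7, -0.8, -0.2]
opening: 1.006
grasp_force: 0.0
time_s: 34.22
eef_pos: [0.3668, -0.0881, 0.31]
eef_rot: [-0.0, -0.0, 1.0, 0.0]
wrist_force: [-0.7, -0.1, -0.0]
opening: 1.002
grasp_force: 0.0
top blue 86 [428.4 179.7] z.135 [ 0.495 -0.671]
side green 70 [276.  131.4] z.135 [0.407 0.227]
side green 29 [268.6 156.7] z.135 [0.461 0.07 ]
side green 20 [282.4 156. ] z.135 [0.503 0.098]
side blue 39 [309.2 183.1] z.135 [0.651 0.011]
side blue 38 [296.7 209.3] z.135 [ 0.668 -0.12 ]
side blue 34 [315.1 211.5] z.135 [ 0.722 -0.101]
side red 111 [321.1 150.9] z.135 [0.614 0.196]
side red 90 [  2.6 166.5] z.135 [-0.354 -0.453]
side red 156 [317.9 175.4] z.135 [0.66  0.061]
```

View pics/side9.png

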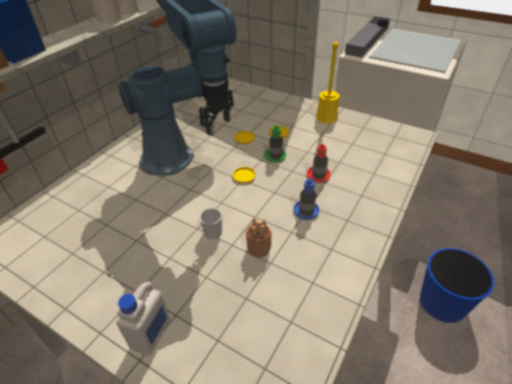

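View pics/top9.png

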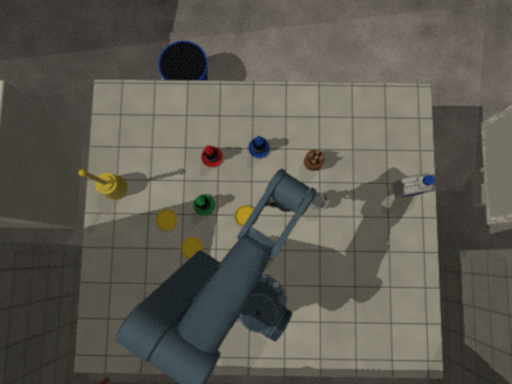

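Both views show the three bottles upright in their matching dishes. In the side view they are at green (276,145), red (320,165) and blue (307,200). The cup, jar, jug and brush are where they were, and the gripper is clear.

```bash
python3 -c "
from bench import ctrl
print(ctrl.hand_in())"
```

```text
the job is handed in; nothing more can be done
None
```

The three bottles now stand upright in their matching dishes, placed green, then blue, then red; the final camera views show the cup, peg jar, jug and brush unmoved, and the job was handed in at about 34 s.

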